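# Unlock the core carrier and lift it out level

## Robot

A 6-joint arm with a two-finger parallel gripper is mounted at the origin on the work surface. World frame = base frame: x ahead of the robot, y to its left, z up, the work surface at z = 0. Lengths are in m, angles in rad, forces in N, time in s.
With the tool pointing down it reaches from about 0.25 to 0.775 m from the base axis. Payload 4 kg.
Tool frame: the origin (TCP) lies at the very end of the fingers, on their centre line; the grasp point (between the pads) lies 19 mm behind it; z points along the fingers, y is the direction in which the jaws open and shut (so a half turn about z gives the same grasp; the last joint's range is limited). The gripper opens to 94 mm and grips with 3 to 60 N. Pads are 16 mm wide; open, the fingers measure 119 mm over their backs; the gripper's body (75 mm by 177 mm) begins 78 mm behind the grasp point.
Start: joints at [-1.343, 0.087, 1.371, -0, 1.684, -0.103], TCP at [0.179, -0.52, 0.206] pointing down, gripper open.
Joint ranges: [-3.1, 3.1], [-0.76, 2.03], [0.27, 2.55], [-1.08, 4.22], [0.17, 2.65], [-2.57, 2.57]. Speed limits (rad/s): [2.79, 2.79, 3.14, 3.14, 3.14, 3.14].

## Interface

Orientations are given as [roll, pitch, yaw] about the fixed x, y, z axes, in that order (R = Rz(yaw) Ry(pitch) Rx(roll)).
In Python, from bench import robot, snapshot, calibration gives the robot as it stands. The module is installed in compiled form; this text tells all that it offers.
- The arm moves only by the tool servo_tool, never from a script. Its argument "series" is text: rows parted by semicolons, each of 5 numbers parted by spaces: the closure, from -1 (fully open) to 1 (shut), then the shift along the tool's x, y, z in cm, then the turn about the tool's z in rad. A call has 1 to 20 rows; each row is the pose to reach, as a shift and turn from the pose commanded when the call began, along the tool's axes at that moment; what a row does not reach only later rows make up. A row lasts 1/12 s, in which the tool goes at most 41.7 mm and 7.16 degrees, less where a joint would pass 70% of its speed; a pose out of reach is approached as far as the arm can. A call with a gripper value outside its range is refused whole. The fingers move at their own pace and stop on an object; the grip force is fixed at half the most. Time passes only in rows, so rows that repeat a pose let the fingers close. It gives the time, the measured TCP pose, the force and the opening at its end, in the units of the state.
- robot.get_obs(): the state, without advancing time (a new reading comes with each control period).
- snapshot(name): name is "side" or "top" or "wrist"; returns (picture, depth): 400x640x3 uint8, red, green, blue; 400x640 float32, m along the optical axis (not along the pixel's ray), 0 where there is no reading.
- calibration(name): a dict with "fx", "fy", "cx", "cy" (pixels), "rvec" (rotation vector, rad) and "tvec" (3), from world to camera coordinates, as OpenCV has them; the wrist camera has in their place "tool_from_camera" (4x4, takes a point from camera to tool coordinates, whose origin is the TCP and whose axes are the flange's). Camera axes: x right, y down, z forward; pixel columns grow to the right and rows downward; lengths in m; the calibration is good to about 2 mm. The wrist camera is an equidistant fisheye: a pixel r from the principal point sees the ray r / f radians off the axis. A picture is of the moment at which its call begins: read the wrist's pose just before it. calibration takes no time and is no camera call.
- robot.close_job(): hands the job in, once; it reports no verdict.
The state is a dict: "time": time; "joint_positions": joint angles; "qvel": joint speeds; "joint_torque": joint torques, N m; "tool_pos": TCP position; "ee_rot": TCP orientation; "wrist_force": force on the tool from outside, world axes, zero at the start; "wrist_torque": the same for the moment, N m; "width": finger opening in m.
Only numpy, scipy, OpenCV 4.12 (cv2) and the standard library are available. Lean on these libraries where they do the work, as an engineer would, in place of code of your own. Each camera call takes 0.05 s, during which the arm holds its last target. There are 200 camera calls.

## Task

Two small asphalt cores stand on a round carrier that is locked in its bayonet stand. Turn the carrier by its wing grip, without lifting it yet, until its two ears point at the marks in the middle of the stand's two gaps; then lift it gently straight out, at least 100 mm above where it sat, and finish while holding it there, level and still in the gripper, with both cores still standing on it. Keep the carrier upright all the way and do not push the things lying around.

Things in the scene. Friction and masses are not known exactly. Their poses are not given: they have to be found in the camera images.
- stand: Fixed white-painted round base, 200 mm across, 12 mm thick, with a steel collar (outer radius 89 mm, top 32 mm over the table) whose flange reaches in to radius 63 mm, its underside 14 mm above the base. Two opposite gaps of about 50 degrees break the collar, towards the stand's +x and -x; a small black raised T-shaped pointer (the mark) lies in the middle of each. Origin: centre of the underside, on the table; z up.
- carrier: Loose round plate, 112 mm across, 8 mm thick, 14 mm rim, 0.4 kg, seated centrally on the stand's base. Two ears (18 mm wide, 8 mm thick, to radius 74 mm) point to its +x and -x; under the flange they have 6 mm free above and pass up only at the gaps. Turns freely, no stop; same after half a turn: either ear fits either gap (0.6 to 1.4 rad away at the start). Origin: centre of underside; z up.
- carrier_grip (a point): Centre of the carrier's wing grip, on its axis, 90 mm above its underside: an upright steel block 46 mm long (along x, in line with the two ears), 14 mm thick (along y: grasp it here) and 32 mm high, on a 14 mm stem. The tops of the cores are 26 mm below the grip's lower edge. z up.
- core_a_mid (a point): Centre (half-way up) of a loose drilled asphalt core, 30 mm across, 40 mm high, about 70 g, standing on the carrier's plate beside the stem, about 31 mm from its axis. z up.
- core_b_mid (a point): Centre (half-way up) of the second such core, on the other side of the stem.
- tin_ring: Bystander: steel tin ring, 60 mm across, 30 mm high, beside the stand. Origin: centre of its underside.
- offcut: Bystander: asphalt bar 130 x 42 x 40 mm beside the stand, opposite the ring. Origin: centre of its underside.
- round_core: Bystander: round asphalt core, 100 mm across, 45 mm high, behind the stand. Origin: centre of its underside.
- scraper: Bystander: hand scraper lying on the table at the left. Origin: its underside.
- cup: Bystander: paper cup with lid, 82 mm across, 112 mm high, on the table at the right. Origin: centre of its underside.
There are look-alikes about, which are no part of the job. What is meant by the carrier is not turquoise, and is the larger of those in its own colour. Leave any orange look-alike of the stand alone.

How it is judged:
By the outcome, as a careful person would: the job done as asked, in the order asked, and still so for the second after the job is handed in, while the arm keeps its last pose, push and grip.
It also fails if it takes over 42 s, if anything falls off the work surface, if the arm or the gripper's body presses on something with over 40 N, if the wrist force passes 120 N, or if a joint passes its speed limit or range.

## Working session

There is one attempt and no reset: what is moved stays moved. The work goes in short steps, Python scripts to look and compute and a tool call to move; the robot and the scene stay as the last step left them, time stands still between calls to the robot, and variables do not carry over. Pictures are saved under pics/ and viewed, about 8 in all and at most 12, crops included, and the job is handed in when it is done.

Besides the shell and the picture viewer there is one more tool, called as name(argument=value, ...) on one line, values as JSON. servo_tool: Moves the arm, as the interface text tells. Its arguments: {"type":"object","properties":{"series":{"type":"string"}},"required":["series"]}

```bash
mkdir -p pics
cat > h.py <<'E'
import numpy as np, cv2
from scipy.spatial.transform import Rotation as Rn
from bench import robot, snapshot, calibration
def snap(name,fn):
    im,d=snapshot(name); cv2.imwrite('pics/'+fn+'.png',im[:,:,::-1]); np.save('pics/'+fn+'.npy',d); return im,d
def cam(name):
    c=calibration(name); R=Rn.from_rotvec(np.ravel(c['rvec'])).as_matrix(); return c,R,np.ravel(c['tvec'])
def depthpt(name,u,v,d):
    c,R,t=cam(name); p=np.array([(u-c['cx'])/c['fx']*d,(v-c['cy'])/c['fy']*d,d]); return R.T@(p-t)
def cloud(name,d):
    v,u=np.mgrid[:400,:640]; c,R,t=cam(name)
    p=np.stack([(u-c['cx'])/c['fx']*d,(v-c['cy'])/c['fy']*d,d],-1); return (p-t)@R
def plane(name,u,v,z):
    c,R,t=cam(name); o=-R.T@t; r=R.T@np.array([(u-c['cx'])/c['fx'],(v-c['cy'])/c['fy'],1]); return o+r*(z-o[2])/r[2]
def proj(name,P):
    c,R,t=cam(name); q=R@np.asarray(P)+t; return q[0]/q[2]*c['fx']+c['cx'],q[1]/q[2]*c['fy']+c['cy']
E
python3 - <<'E'
from h import *
o=robot.get_obs(); print({k:np.round(v,3) for k,v in o.items()})
snap('top','top1'); snap('side','side1')
for n in('top','side'):
    c,R,t=cam(n); print(n,c['fx'],-R.T@t)
a=cv2.imread('pics/top1.png');b=cv2.imread('pics/side1.png');cv2.imwrite('pics/both1.png',cv2.resize(np.vstack([a,b]),(480,600)))
E
```

```text
{'time': np.float64(0.0), 'joint_positions': array([-1.343,  0.088,  1.372, -0.   ,  1.684, -0.103]), 'qvel': array([-0.001, -0.001,  0.001,  0.   , -0.002, -0.001]), 'joint_torque': array([-0.0000e+00, -3.4018e+01, -3.0243e+01,  7.2000e-02,  3.3000e-02,
       -0.0000e+00]), 'tool_pos': array([ 0.178, -0.52 ,  0.204]), 'ee_rot': array([-3.139, -0.   ,  0.331]), 'wrist_force': array([-0.78 , -0.396, -0.085]), 'wrist_torque': array([0.009, 0.018, 0.017]), 'width': np.float64(0.093)}
top 437.74434205406334 [ 0.32043331 -0.00214981  1.24118857]
side 364.11160297430223 [ 0.32920935 -0.8101842   0.67774651]
```

View pics/top1.png

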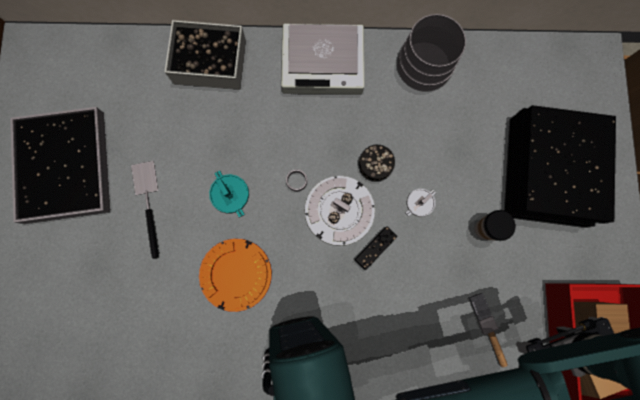

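View pics/side1.png

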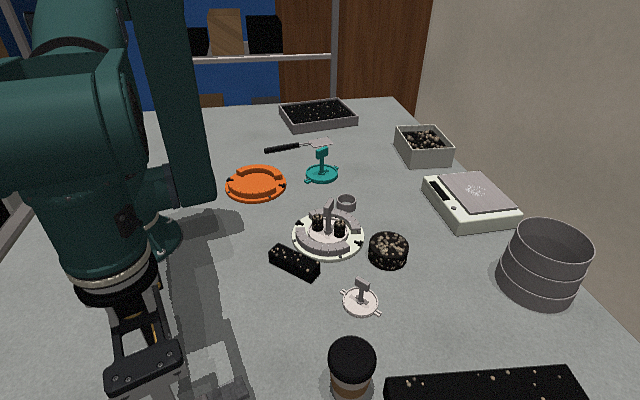

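Top view candidates for the carrier: turquoise (230,193), a small white one lying free (422,202), and a white one with two cores in the white stand (340,210). The third fits: not turquoise, larger of the whites, carries cores. The orange stand at (236,275) is a look-alike. I'll confirm in a crop and measure.

Run:
```python
from h import *
im=cv2.imread('pics/top1.png'); d=np.load('pics/top1.npy')
cv2.imwrite('pics/c1.png',cv2.resize(im[165:255,290:450],(800,450),interpolation=cv2.INTER_CUBIC))
P=cloud('top',d); z=P[...,2]; ok=(d>0)
print('centre approx',plane('top',340,210,.012).round(3))
# wing: high points
m=ok&(np.hypot(P[...,0]-plane('top',340,210,.02)[0],P[...,1]-plane('top',340,210,.02)[1])<.1)
w=m&(z>.095); v,u=np.nonzero(w); print('wing',w.sum(),u.min(),u.max(),v.min(),v.max(),P[w].mean(0).round(4),z[w].max())
e,vec=np.linalg.eigh(np.cov(P[w][:,:2].T)); print('axis',np.degrees(np.arctan2(vec[1,1],vec[0,1])),np.sqrt(e))
for lo,hi in((.005,.018),(.018,.026),(.026,.038),(.05,.068)):
    k=m&(z>lo)&(z<hi);print(lo,k.sum(),P[k].mean(0).round(4))
k=m&(z>.024)&(z<.038); q=P[k][:,:2]; q=q.astype(np.float32); print('collar enc',cv2.minEnclosingCircle(q))
k=m&(z>.05)&(z<.072); v,u=np.nonzero(k); 
n,l,s,c=cv2.connectedComponentsWithStats(k.astype(np.uint8))
for i in range(1,n):
  if s[i,4]>5: print('core',s[i],P[l==i].mean(0).round(4))
```

```text
centre approx [ 0.499 -0.073  0.012]
wing 111 333 349 198 211 [ 0.498  -0.0691  0.1158] 0.1223283043389214
axis 57.849360936150916 [0.00441889 0.01324844]
0.005 1447 [ 0.4911 -0.0696  0.0125]
0.018 705 [ 0.4958 -0.0686  0.0214]
0.026 1270 [ 0.498  -0.0708  0.0315]
0.05 197 [ 0.4982 -0.0706  0.0598]
collar enc ((0.49907830357551575, -0.07040722668170929), 0.08965861052274704)
core [342 193  11  11  94] [ 0.5253 -0.0891  0.0601]
core [329 212  11  11  98] [ 0.4725 -0.053   0.0594]
```

View pics/c1.png

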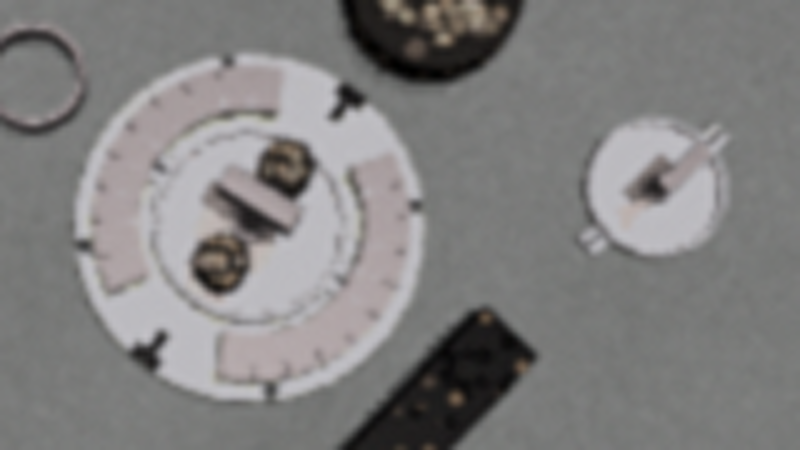

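The crop confirms it. The stand's two collar gaps hold T-marks at crop (347,100) and (150,350), so the gap axis is about -38°. The wing and cores are at crop (252,205). The plain dots on the rim are not marks. Wing axis is about 58–67° (rough). I'll move to hover above it and look from near.

servo_tool(series="-1 1.5 -1.1 0 -0.03;-1 4.5 -3.2 0 -0.08;-1 7.5 -5.4 0 -0.13;-1 10.5 -7.5 0 -0.18;-1 13.5 -9.7 0 -0.23;-1 16.5 -11.8 0 -0.28;-1 19.5 -14 0 -0.33;-1 22.5 -16.1 0 -0.38;-1 25.5 -18.3 0 -0.43;-1 28.5 -20.4 0 -0.48;-1 31.5 -22.6 0 -0.53;-1 34.5 -24.7 0 -0.58;-1 37.5 -26.9 0 -0.63;-1 40.5 -29 0 -0.68;-1 43 -30.8 0 -0.72;-1 44.4 -31.8 0 -0.74;-1 44.9 -32.2 0 -0.75;-1 44.9 -32.2 0 -0.75;-1 44.9 -32.2 0 -0.75")

```text
time: 1.68
tool_pos: [0.4982, -0.0703, 0.205]
ee_rot: [-3.141, 0.001, 1.08]
wrist_force: [-0.2, -0.4, 0.2]
width: 0.0943
```

Run:
```python
from h import *
o=robot.get_obs(); print({k:np.round(v,4) for k,v in o.items() if k in('time','tool_pos','ee_rot','wrist_force','joint_positions')})
im,d=snap('wrist','w1'); c=calibration('wrist'); print(c)
```

```text
{'time': np.float64(1.6833), 'joint_positions': array([-2.5230e-01, -1.6500e-02,  1.4786e+00, -9.0000e-04,  1.6806e+00,
        2.3800e-01]), 'tool_pos': array([ 0.4982, -0.0703,  0.205 ]), 'ee_rot': array([-3.1408e+00,  1.1000e-03,  1.0804e+00]), 'wrist_force': array([-0.2459, -0.3752,  0.1601])}
{'fx': 309.70691628693146, 'fy': 309.70691628693146, 'cx': 318.6647377708659, 'cy': 201.25385081367702, 'tool_from_camera': array([[-4.14973001e-04, -9.70389889e-01, -2.41543559e-01,
         6.91659660e-02],
       [ 9.99999794e-01, -2.84245421e-04, -5.76061867e-04,
         5.98739323e-05],
       [ 4.90346961e-04, -2.41543748e-01,  9.70389807e-01,
        -1.79103323e-01],
       [ 0.00000000e+00,  0.00000000e+00,  0.00000000e+00,
         1.00000000e+00]])}
```

View pics/w1.png

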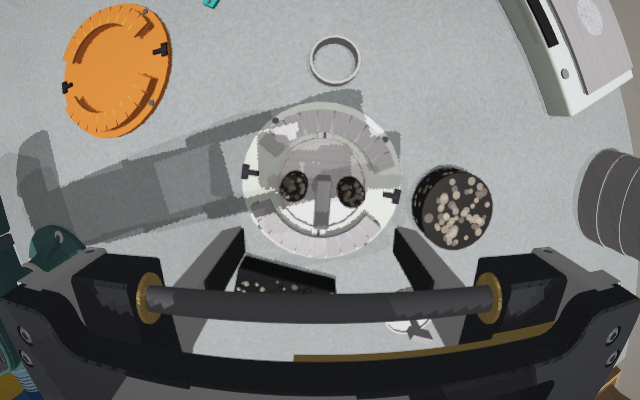

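The wrist view shows the wing grip almost aligned with the tool x at (322,203), the cores at (293,186) and (351,192), and the T-marks at (248,172) and (393,196). I'll cast the pixels to planes.

```bash
cat >> h.py <<'E'
def wcloud(d,pos,rot,z=None):
    c=calibration('wrist'); v,u=np.mgrid[:400,:640]; x=u-c['cx']; y=v-c['cy']; r=np.hypot(x,y)+1e-9; th=r/c['fx']
    ray=np.stack([np.tan(th)*x/r,np.tan(th)*y/r,np.ones_like(r)],-1)
    T=c['tool_from_camera']; R=Rn.from_euler('xyz',rot).as_matrix()
    rw=ray@T[:3,:3].T@R.T; o=R@T[:3,3]+pos
    return o+rw*(d[...,None] if z is None else ((z-o[2])/rw[...,2])[...,None])
def ang(q):
    (c,s,a)=cv2.minAreaRect(q[:,:2].astype(np.float32)); 
    e,w=np.linalg.eigh(np.cov(q[:,:2].T)); return np.round(c,4),np.round(s,4),a,np.degrees(np.arctan2(w[1,1],w[0,1]))%180
def blob(m,n=5):
    N,l,s,c=cv2.connectedComponentsWithStats(m.astype(np.uint8)); return [(l==i) for i in range(1,N) if s[i,4]>=n]
def analyse(im,d,pos,rot):
    P=wcloud(d,pos,rot); z=P[...,2]; C=np.array([.499,-.0705]); rr=np.hypot(*(P[...,:2]-C).transpose(2,0,1))
    v,u=np.mgrid[:400,:640]; ok=(d>0)&(v<240)
    w=ok&(rr<.05)&(z>.108)&(z<.13); 
    if w.sum()>20: print('wing',w.sum(),z[w].mean().round(4),ang(P[w]))
    k=ok&(z>.026)&(z<.04)&(rr<.11); print('collar',cv2.minEnclosingCircle(P[k][:,:2].astype(np.float32)),z[k].mean())
    g=im.max(2); Q=wcloud(None,pos,rot,.012+.002); r2=np.hypot(*(Q[...,:2]-C).transpose(2,0,1))
    marks=[]
    for b in blob((g<60)&(r2>.062)&(r2<.1)&(v<240)&(z<.03),8):
        q=Q[b][:,:2].mean(0); marks.append(q); print('dark',b.sum(),u[b].mean().round(1),v[b].mean().round(1),q.round(4),(np.hypot(*(q-C))).round(4),np.degrees(np.arctan2(*(q-C)[::-1])).round(1))
    k=ok&(rr<.055)&(z>.054)&(z<.066)
    for b in blob(k,30): print('core top',b.sum(),P[b].mean(0).round(4))
    return P,Q
E
python3 - <<'E'
from h import *
o=robot.get_obs(); im=cv2.imread('pics/w1.png')[:,:,::-1]; d=np.load('pics/w1.npy')
analyse(im,d,o['tool_pos'],o['ee_rot'])
P=cloud('top',np.load('pics/top1.npy')); t=cv2.imread('pics/top1.png'); Q=[plane('top',u,v,.014)[:2].round(4) for u,v in((290+347/5,165+100/5),(290+150/5,165+350/5))]
print(Q,np.degrees(np.arctan2(*(Q[0]-Q[1])[::-1])),(Q[0]+Q[1])/2)
E
```

```text
wing 785 0.1177 (array([ 0.5001, -0.0724]), array([0.0471, 0.0141]), 58.825626373291016, np.float64(58.518614176906894))
collar ((0.5001158714294434, -0.0729733407497406), 0.08993679285049438) 0.03146389406506229
dark 28 247.6 169.0 [ 0.4293 -0.0139] 0.0898 140.9
dark 15 256.1 172.3 [ 0.4366 -0.0226] 0.0786 142.5
dark 74 392.5 195.0 [ 0.5721 -0.1275] 0.0927 -38.0
core top 608 [ 0.4749 -0.0549  0.0601]
core top 584 [ 0.5273 -0.0906  0.0601]
[array([ 0.5711, -0.128 ]), array([ 0.4268, -0.0165])] -37.69311039470823 [ 0.49895 -0.07225]
```

The wing measures 47×14 mm with its top at 0.118 m, at (0.500, -0.072), angle 58.6°. The marks lie at -38.1°. So the carrier needs +83.3° world yaw (1.454 − see check after the grasp). Now I'll descend and close gently.

servo_tool(series="-1 -0.05 0.2 1 0.057;-1 -0.05 0.2 3 0.057;-1 -0.05 0.2 5 0.057;-1 -0.05 0.2 7 0.057;-1 -0.05 0.2 9 0.057;-1 -0.05 0.2 10.5 0.057;-1 -0.05 0.2 11.5 0.057;-1 -0.05 0.2 12 0.057;-0.5 -0.05 0.2 12.2 0.057;0 -0.05 0.2 12.2 0.057;0.3 -0.05 0.2 12.2 0.057;0.5 -0.05 0.2 12.2 0.057;0.55 -0.05 0.2 12.2 0.057;0.57 -0.05 0.2 12.2 0.057;0.57 -0.05 0.2 12.2 0.057;0.57 -0.05 0.2 12.2 0.057")

```text
time: 3.07
tool_pos: [0.5004, -0.0712, 0.0837]
ee_rot: [3.141, -0.0, 1.024]
wrist_force: [1.1, 0.0, -0.7]
width: 0.0441
```

Run:
```python
from h import *
o=robot.get_obs(); print({k:np.round(v,4) for k,v in o.items() if k in('time','tool_pos','ee_rot','wrist_force','width','joint_positions')})
im,d=snap('wrist','w2'); P,Q=analyse(im,d,o['tool_pos'],o['ee_rot'])
cv2.imwrite('pics/w2c.png',cv2.resize(im[100:400,120:520,::-1],(800,600)))
```

```text
{'time': np.float64(3.0667), 'joint_positions': array([-2.5340e-01,  4.5200e-02,  1.6601e+00, -1.0000e-04,  1.4358e+00,
        2.9340e-01]), 'tool_pos': array([ 0.5004, -0.0712,  0.0837]), 'ee_rot': array([ 3.1412e+00, -1.0000e-04,  1.0240e+00]), 'wrist_force': array([ 1.1113,  0.0073, -0.6635]), 'width': np.float64(0.0441)}
wing 592 0.1166 (array([ 0.5104, -0.0562]), array([0.0094, 0.0138]), 58.52488708496094, np.float64(147.81946487053776))
collar ((0.5153927206993103, -0.05273676663637161), 0.08178755640983582) 0.031487542429919406
dark 235 214.9 198.9 [ 0.4291 -0.0168] 0.0882 142.5
dark 233 421.5 221.0 [ 0.5717 -0.127 ] 0.0921 -37.9
core top 984 [ 0.478  -0.0516  0.0597]
core top 809 [ 0.5301 -0.0856  0.0596]
```

View pics/w2c.png

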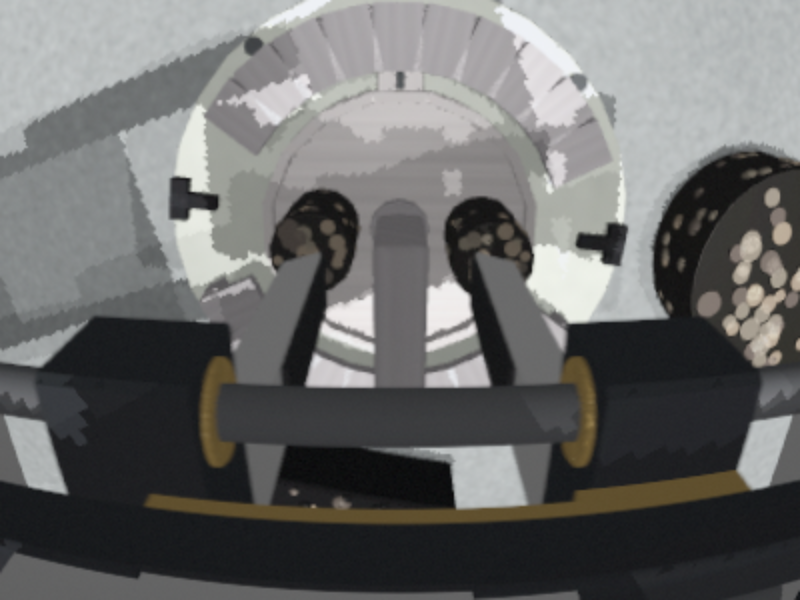

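The wing is centred between the jaws, with the ear (notch at crop (400,80)) in line with it. The jaws are at 44 mm and still closing. The marks, seen closer, give an axis of -37.8°. Finish closing.

servo_tool(series="0.57 0 0 0 0;0.57 0 0 0 0;0.57 0 0 0 0;0.57 0 0 0 0;0.6 0 0 0 0;0.63 0 0 0 0;0.66 0 0 0 0;0.69 0 0 0 0;0.72 0 0 0 0;0.75 0 0 0 0;0.8 0 0 0 0;0.9 0 0 0 0;1 0 0 0 0;1 0 0 0 0;1 0 0 0 0;1 0 0 0 0")

```text
time: 4.45
tool_pos: [0.5004, -0.0713, 0.0835]
ee_rot: [3.141, -0.0, 1.024]
wrist_force: [3.0, 0.1, -1.1]
width: 0.0136
```

Run:
```python
from h import *
o=robot.get_obs(); print({k:np.round(v,4) for k,v in o.items() if k in('time','tool_pos','ee_rot','wrist_force','wrist_torque','width')})
```

```text
{'time': np.float64(4.45), 'tool_pos': array([ 0.5004, -0.0713,  0.0835]), 'ee_rot': array([ 3.1411, -0.    ,  1.0238]), 'wrist_force': array([ 3.0326,  0.1197, -1.1331]), 'wrist_torque': array([-0.2125, -0.5031,  0.0286]), 'width': np.float64(0.0136)}
```

Gripped at about 14 mm with low force. Now I'll turn the carrier slowly, staying level.

servo_tool(series="1 0 0 0 -0.01;1 0 0 0 -0.03;1 0 0 0 -0.06;1 0 0 0 -0.1;1 0 0 0 -0.145;1 0 0 0 -0.19;1 0 0 0 -0.235;1 0 0 0 -0.28;1 0 0 0 -0.325;1 0 0 0 -0.37;1 0 0 0 -0.415;1 0 0 0 -0.46;1 0 0 0 -0.505;1 0 0 0 -0.55;1 0 0 0 -0.595;1 0 0 0 -0.635;1 0 0 0 -0.665;1 0 0 0 -0.685;1 0 0 0 -0.695;1 0 0 0 -0.7")

```text
time: 6.12
tool_pos: [0.4999, -0.0713, 0.0835]
ee_rot: [-3.141, 0.0, 1.724]
wrist_force: [0.1, -0.7, -0.3]
width: 0.0141
```

servo_tool(series="1 0 0 0 -0.01;1 0 0 0 -0.03;1 0 0 0 -0.06;1 0 0 0 -0.1;1 0 0 0 -0.145;1 0 0 0 -0.19;1 0 0 0 -0.235;1 0 0 0 -0.28;1 0 0 0 -0.325;1 0 0 0 -0.37;1 0 0 0 -0.415;1 0 0 0 -0.46;1 0 0 0 -0.505;1 0 0 0 -0.55;1 0 0 0 -0.6;1 0 0 0 -0.65;1 0 0 0 -0.695;1 0 0 0 -0.73;1 0 0 0 -0.75;1 0 0 0 -0.756")

```text
time: 7.78
tool_pos: [0.5001, -0.071, 0.0835]
ee_rot: [3.142, -0.0, 2.481]
wrist_force: [-1.0, -0.2, 1.4]
width: 0.0139
```

servo_tool(series="1 0 0 0 0;1 0 0 0 0;1 0 0 0 0;1 0 0 0 0")

```text
time: 8.12
tool_pos: [0.5001, -0.071, 0.0835]
ee_rot: [3.142, -0.0, 2.48]
wrist_force: [-0.7, 0.0, 0.6]
width: 0.0137
```

Run:
```python
from h import *
o=robot.get_obs(); print({k:np.round(v,4) for k,v in o.items() if k in('time','tool_pos','ee_rot','wrist_force','wrist_torque','width')})
im,d=snap('wrist','w3'); P,Q=analyse(im,d,o['tool_pos'],o['ee_rot'])
t,dt=snap('top','top3')
cv2.imwrite('pics/w3c.png',np.hstack([cv2.resize(im[60:300,160:480,::-1],(480,360)),cv2.resize(t[165:255,300:380,::-1],(320,360))]))
```

```text
{'time': np.float64(8.1167), 'tool_pos': array([ 0.5001, -0.071 ,  0.0835]), 'ee_rot': array([ 3.1415e+00, -3.0000e-04,  2.4797e+00]), 'wrist_force': array([-0.7145,  0.0188,  0.5677]), 'wrist_torque': array([ 0.0878, -0.0602, -0.0258]), 'width': np.float64(0.0137)}
wing 596 0.1166 (array([ 0.4855, -0.06  ]), array([0.0137, 0.0098]), 52.983463287353516, np.float64(50.55238087659932))
collar ((0.5006380677223206, -0.07255709916353226), 0.09011208266019821) 0.03142569293885175
core top 1165 [ 0.4774 -0.0937  0.0597]
core top 1033 [ 0.5183 -0.0441  0.0597]
```

View pics/w3c.png

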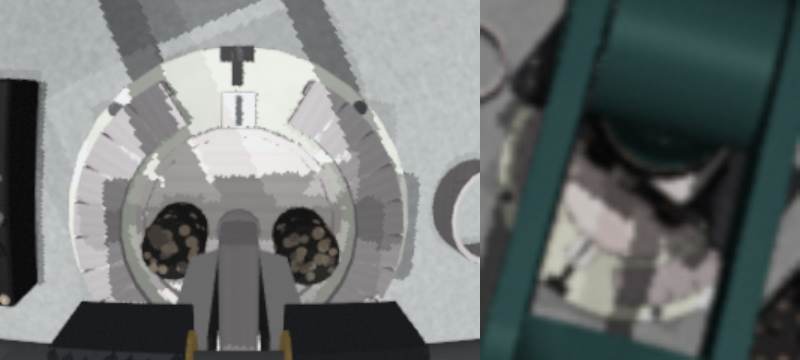

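The ear (its stripe at crop (239,110)) sits right behind the T-mark (237,68), mid-gap, and both cores are standing with tops at 0.060. Lifting gently.

servo_tool(series="1 0 0 -0.03 0;1 0 0 -0.1 0;1 0 0 -0.2 0;1 0 0 -0.35 0;1 0 0 -0.5 0;1 0 0 -0.7 0;1 0 0 -0.9 0;1 0 0 -1.1 0;1 0 0 -1.3 0;1 0 0 -1.5 0;1 0 0 -1.7 0;1 0 0 -1.9 0;1 0 0 -2.1 0;1 0 0 -2.3 0;1 0 0 -2.5 0;1 0 0 -2.65 0;1 0 0 -2.8 0;1 0 0 -2.9 0;1 0 0 -2.97 0;1 0 0 -3 0")

```text
time: 9.88
tool_pos: [0.5003, -0.0712, 0.1136]
ee_rot: [3.142, 0.0, 2.48]
wrist_force: [-0.1, -0.5, -5.6]
width: 0.0144
```

Run:
```python
from h import *
o=robot.get_obs(); print({k:np.round(v,4) for k,v in o.items() if k in('time','tool_pos','ee_rot','wrist_force','wrist_torque','width')})
im,d=snap('wrist','w4'); P,Q=analyse(im,d,o['tool_pos'],o['ee_rot'])
t,dt=snap('side','side4')
cv2.imwrite('pics/w4c.png',np.hstack([cv2.resize(im[60:300,160:480,::-1],(400,300)),cv2.resize(t[160:280,250:410,::-1],(400,300))]))
```

```text
{'time': np.float64(9.8833), 'tool_pos': array([ 0.5003, -0.0712,  0.1136]), 'ee_rot': array([3.1416e+00, 2.0000e-04, 2.4798e+00]), 'wrist_force': array([-0.1168, -0.5231, -5.6259]), 'wrist_torque': array([-0.0272, -0.1062, -0.0347]), 'width': np.float64(0.0144)}
wing 412 0.1239 (array([ 0.4876, -0.0622]), array([0.0377, 0.016 ]), 52.40180206298828, np.float64(52.368354490697364))
collar ((0.4997168779373169, -0.07179988920688629), 0.0896836370229721) 0.031731174147880764
core top 1140 [ 0.4734 -0.0514  0.0559]
core top 137 [ 0.4745 -0.085   0.0602]
core top 137 [ 0.5098 -0.0438  0.06  ]
core top 182 [ 0.4949 -0.0673  0.0558]
```

View pics/w4c.png

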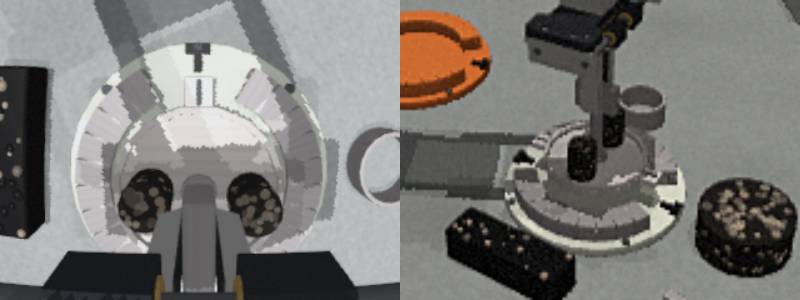

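The carrier is rising (about 5.6 N load), level, both cores upright, and the ear has cleared the gap by the mark. Continuing.

servo_tool(series="1 0 0 -0.05 0;1 0 0 -0.15 0;1 0 0 -0.3 0;1 0 0 -0.5 0;1 0 0 -0.75 0;1 0 0 -1.05 0;1 0 0 -1.35 0;1 0 0 -1.65 0;1 0 0 -1.95 0;1 0 0 -2.25 0;1 0 0 -2.55 0;1 0 0 -2.85 0;1 0 0 -3.15 0;1 0 0 -3.45 0;1 0 0 -3.75 0;1 0 0 -4 0;1 0 0 -4.2 0;1 0 0 -4.35 0;1 0 0 -4.45 0;1 0 0 -4.5 0")

```text
time: 11.65
tool_pos: [0.5003, -0.0712, 0.1586]
ee_rot: [-3.142, 0.0, 2.48]
wrist_force: [0.9, 0.4, -6.2]
width: 0.0141
```

servo_tool(series="1 0 0 -0.05 0;1 0 0 -0.15 0;1 0 0 -0.3 0;1 0 0 -0.5 0;1 0 0 -0.75 0;1 0 0 -1.05 0;1 0 0 -1.35 0;1 0 0 -1.65 0;1 0 0 -1.95 0;1 0 0 -2.25 0;1 0 0 -2.55 0;1 0 0 -2.85 0;1 0 0 -3.15 0;1 0 0 -3.45 0;1 0 0 -3.75 0;1 0 0 -4 0;1 0 0 -4.2 0;1 0 0 -4.35 0;1 0 0 -4.45 0;1 0 0 -4.5 0")

```text
time: 13.32
tool_pos: [0.5003, -0.0712, 0.2036]
ee_rot: [-3.142, 0.0, 2.48]
wrist_force: [-0.2, 0.6, -5.0]
width: 0.0139
```

servo_tool(series="1 0 0 0 0;1 0 0 0 0;1 0 0 0 0;1 0 0 0 0;1 0 0 0 0;1 0 0 0 0;1 0 0 0 0;1 0 0 0 0")

```text
time: 13.98
tool_pos: [0.5002, -0.0712, 0.2035]
ee_rot: [-3.141, 0.0, 2.48]
wrist_force: [-0.6, 0.1, -4.9]
width: 0.014
```

Run:
```python
from h import *
o=robot.get_obs(); print({k:np.round(v,4) for k,v in o.items() if k in('time','tool_pos','ee_rot','wrist_force','qvel','width')})
im,d=snap('wrist','w5'); P=wcloud(d,o['tool_pos'],o['ee_rot']); z=P[...,2]
rr=np.hypot(P[...,0]-.5,P[...,1]+.072); v=np.mgrid[:400,:640][0]
k=(d>0)&(rr<.05)&(v<240)&(z>.11)&(z<.14); q=P[k]; zz=np.median(q[:,2]); q=q[abs(q[:,2]-zz)<.003]
A=np.c_[q[:,:2]-[.5,-.072],np.ones(len(q))]; print('plate z,slope',np.linalg.lstsq(A,q[:,2],rcond=None)[0].round(4),len(q))
for b in blob((d>0)&(rr<.055)&(v<240)&(z>.174)&(z<.186),50): print('core top?',b.sum(),P[b].mean(0).round(4))
t,dt=snap('side','side5')
cv2.imwrite('pics/w5c.png',np.hstack([cv2.resize(im[60:300,160:480,::-1],(400,300)),cv2.resize(t[130:280,240:440,::-1],(400,300))]))
```

```text
{'time': np.float64(13.9833), 'qvel': array([-0.0002,  0.0009, -0.0015, -0.0005, -0.0001, -0.0009]), 'tool_pos': array([ 0.5002, -0.0712,  0.2035]), 'ee_rot': array([-3.1415e+00,  1.0000e-04,  2.4799e+00]), 'wrist_force': array([-0.5813,  0.1202, -4.907 ]), 'width': np.float64(0.014)}
plate z,slope [0.0004 0.0003 0.1394] 2912
core top? 1162 [ 0.4776 -0.0938  0.1797]
core top? 1036 [ 0.5184 -0.0443  0.1797]
```

View pics/w5c.png

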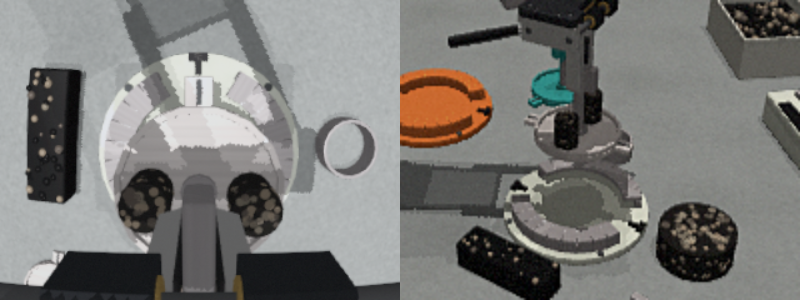

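The carrier is out of the stand and held 120 mm up. The plate is level (slope under 0.001), both cores are standing with tops at 0.180, and it is still.

```bash
python3 -c "
from bench import robot; print(robot.close_job())"
```

```text
the job is handed in; nothing more can be done
None
```

The job is handed in. I gripped the carrier's wing grip, turned it about 83° in its stand until the ears sat at the T-marks, and lifted it straight up 120 mm. It is held there, level and still.

- **Last checks:** Both core tops are at 0.180 m, up from 0.060 m. The plate slope is under 0.001. The load on the wrist is about 4.9 N and the jaws are at 14 mm. The clock read about 14 s of the 42 s allowed.
- **Alignment:** In the wrist picture before lifting, the ear was within about 1° of the mark. The other ear was hidden behind the gripper, so I checked only one ear by eye.
- **Disagreements:** The overhead and wrist cameras differed by about 2 mm on the stand's centre, which is within their calibration. The first overhead estimate of the wing's angle was rough (58–67°), so I used the wrist measurement of 58.6° for the grasp.
- **Bystanders:** The ring, offcut and round core look unmoved in the last pictures. I did not measure their positions again.

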